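# Put the printmaker's tools back in their trays

### The job

Put the round rubbing pad, the brush, the square printing block and the jar each into the felt-lined tray that matches its shape and size, so that each lies flat on the felt inside the rim, right way up as it is now. Set each one down rather than dropping it, keep the jar upright all the way, and leave the blue bowl and the mallet where they are.

Things in the scene. Friction and masses are not known exactly. Their poses are not given: they have to be found in the camera images.
- baren: Round printer's rubbing pad covered in bamboo sheath: a flat disc 96 mm across and 10 mm thick, with a straight handle bar across the middle of its top, 80 mm long (along its x), 22 mm wide (along its y), from 10 to 34 mm above its underside. Loose, about 0.12 kg. Origin: centre of its underside, z up. Pinch the bar across its width.
- brush: Rectangular printing brush standing on its dark bristles: bristle pack to 18 mm, then a pale wood back 100 mm long (along its x), 42 mm wide (along its y), from 18 to 34 mm, then a wood grip ridge 74 mm long (x), 24 mm wide (y), from 34 to 54 mm above its underside. Rigid, loose, about 0.13 kg. Origin: centre of its underside, z up.
- block: Square carved printing block of wood, 60 x 60 mm and 30 mm thick, dark carved lines on its upper face, sides along its x and y. Loose, about 0.11 kg. Origin: centre of its underside, z up.
- jar: Upright white ceramic jar with a fixed wooden lid: body 48 mm across up to 46 mm, lid 43 mm across from 46 to 56 mm above its underside. Loose, about 0.16 kg. Origin: centre of its underside, z up along its axis.
- baren_tray: Fixed shallow light-wood tray lined with grey felt, lying on the bench. Origin: centre of its underside, z up. Felt floor 3 mm above the bench, rim top 9 mm above the bench, rim 7 mm thick. The large round one: recess 114 mm across, 128 mm outside. It belongs to the rubbing pad.
- brush_tray: Fixed shallow light-wood tray lined with grey felt, lying on the bench. Origin: centre of its underside, z up. Felt floor 3 mm above the bench, rim top 9 mm above the bench, rim 7 mm thick. The oblong one: recess 116 mm (along its x) by 58 mm (along its y), outside 130 x 72 mm. It belongs to the brush.
- block_tray: Fixed shallow light-wood tray lined with grey felt, lying on the bench. Origin: centre of its underside, z up. Felt floor 3 mm above the bench, rim top 9 mm above the bench, rim 7 mm thick. The square one: recess 76 x 76 mm with sides along its x and y, outside 90 x 90 mm. It belongs to the printing block.
- jar_tray: Fixed shallow light-wood tray lined with grey felt, lying on the bench. Origin: centre of its underside, z up. Felt floor 3 mm above the bench, rim top 9 mm above the bench, rim 7 mm thick. The small round one: recess 66 mm across, 80 mm outside. It belongs to the jar.
- bowl: Bystander: blue ceramic bowl, 100 mm across, 45 mm high, at the far edge of the work beyond the tools. Origin: centre of its underside.
- mallet: Bystander: wooden mallet lying flat at the robot's right (-y), outside the tools and trays; handle towards its -x, head towards its +x, about 260 mm long and 26 mm thick. Origin: on its underside, about mid-length.
There are look-alikes about, which are no part of the job. Of the things that look like the baren, take the one that is farthest from the robot's base at the start.

How it is judged:
At the end, for the whole second after the job is handed in: Each of the four tools rests in its own tray: within 13 mm of the tray's centre, its underside within 2.5 mm of the felt floor (not up on the rim), tilted less than 0.08 rad, at rest (under 20 mm/s) and released (horizontal distance between baren and baren_tray below 0.013 m and z of baren in the frame of baren_tray between 0 and 0.0055 m and angle between each of baren, brush, block, jar's own z axis and vertical below 0.08 rad and linear speed of each of baren, brush, block, jar below 0.02 m/s and contact force between each of baren, brush, block, jar and the fingers below 0.1 N and horizontal distance between brush and brush_tray below 0.013 m and z of brush in the frame of brush_tray between 0 and 0.0055 m and horizontal distance between block and block_tray below 0.013 m and z of block in the frame of block_tray between 0 and 0.0055 m and horizontal distance between jar and jar_tray below 0.013 m and z of jar in the frame of jar_tray between 0 and 0.0055 m); the robot touches nothing.
It fails at once if a tool is dropped (falls freely at over 0.7 m/s, about 25 mm) ((linear speed of baren above 0.7 m/s and contact force between baren and the arm below 0.01 N and contact force between baren and the fingers below 0.01 N) or (linear speed of brush above 0.7 m/s and contact force between brush and the arm below 0.01 N and contact force between brush and the fingers below 0.01 N) or (linear speed of block above 0.7 m/s and contact force between block and the arm below 0.01 N and contact force between block and the fingers below 0.01 N) or (linear speed of jar above 0.7 m/s and contact force between jar and the arm below 0.01 N and contact force between jar and the fingers below 0.01 N)).
It fails at once if the jar is tipped by more than about 35 degrees (angle between jar's own z axis and vertical above 0.6 rad).
It fails at once if the bowl or the mallet is shifted by more than 30 mm (distance of any of bowl, mallet from where it was at the start of the episode above 0.03 m).
It also fails if it takes over 112 s, if anything falls off the work surface, if the arm or the gripper's body presses on something with over 40 N, if the wrist force passes 120 N, or if a joint passes its speed limit or range.

### The arm

A 6-joint arm with a two-finger parallel gripper is mounted at the origin on the work surface. World frame = base frame: x ahead of the robot, y to its left, z up, the work surface at z = 0. Lengths are in m, angles in rad, forces in N, time in s.
With the tool pointing down it reaches from about 0.425 to 0.925 m from the base axis. Payload 12.5 kg.
Tool frame: the origin (TCP) lies on the centre line of the jaws, within the pads' length; the fingertips stand 25 mm ahead of it and the grasp point (between the pads) lies 6 mm ahead of it (arm.tip_reach is the z of the fingertips in the tool frame, in m); z points along the fingers, x is the direction in which the jaws open and shut, and the axes are right-handed (so a half turn about z gives the same grasp; the last joint's range is limited). The gripper opens to 85 mm and grips with 20 to 120 N. Pads are 22 mm wide; open, the fingers measure 114 mm over their backs; the gripper's body (76 mm by 85 mm) begins 54 mm behind the grasp point. The pads swing forward as they close: fully open they stand 13 mm farther back than shut.
Start: joints at [1.067, 0.491, 1.559, -0, 1.092, -0.106], TCP at [0.242, 0.576, 0.256] pointing down, gripper open.
Joint ranges: [-3.1, 3.1], [-0.84, 2.19], [0.05, 2.79], [-1.13, 4.28], [0.06, 2.93], [-2.69, 2.69]. Speed limits (rad/s): [2.22, 2.22, 2.79, 3.14, 3.14, 3.14].

### API

Orientations are given as a unit quaternion [w, x, y, z].
In Python, from cell import arm gives the robot as it stands. The module is installed in compiled form; this text tells all that it offers.
- The arm moves only by the shell command python3 -m handwheel 'ROWS'. ROWS is JSON, a list that holds one entry, the list of rows, each a list of 5 numbers: the opening, from -1 (shut) to 1 (fully open), then the shift along the tool's x, y, z in units of 40 mm (1.0 is 40 mm), then the turn about the tool's z in units of 10 degrees (1.0 is 10 degrees). In form: [[[grip, x, y, z, twist], ...]]. A call has 1 to 5 rows; each row is the pose to reach, as a shift and turn from the pose commanded when the call began, along the tool's axes at that moment; what a row does not reach only later rows make up. A row lasts 1/8 s, in which the tool goes at most 62.5 mm and 10.7 degrees, less where a joint would pass 70% of its speed; a pose out of reach is approached as far as the arm can. A call with a gripper value outside its range is refused whole. The fingers move at their own pace and stop on an object; the grip force is fixed at half the most. Time passes only in rows, so rows that repeat a pose let the fingers close. It gives the time, the measured TCP pose, the force and the opening at its end, in the units of the state.
- arm.get_obs(): the state, without advancing time (a new reading comes with each control period).
- arm.read_camera(name): name is "side" or "top"; returns (picture, depth): 400x640x3 uint8, red, green, blue; 400x640 float32, m along the optical axis (not along the pixel's ray), 0 where there is no reading.
- arm.camera_info(name): a dict with "K" (3x3 intrinsics, pixels), "k1" (the pictures are not rectified: a ray, as slopes to the right and down, at radius r is drawn at 1 + k1 r^2 times it, then the intrinsics apply), "R" (3x3) and "t" (3): a world point X has camera coordinates R X + t. Camera axes: x right, y down, z forward; pixel columns grow to the right and rows downward; lengths in m; the calibration is good to about 2 mm. A picture is of the moment at which its call begins. camera_info takes no time and is no camera call.
- arm.job_done(): hands the job in, once; it reports no verdict.
The state is a dict: "clock": time; "q": joint angles; "dq": joint speeds; "tau": joint torques, N m; "position": TCP position; "eef_rot": TCP orientation; "contact_force": force on the tool from outside, world axes, zero at the start; "torque": the same for the moment, N m; "width": finger opening in m.
Only numpy, scipy, OpenCV 4.12 (cv2) and the standard library are available. Lean on these libraries where they do the work, as an engineer would, in place of code of your own. Each camera call takes 0.05 s, during which the arm holds its last target.

## Working session

There is one attempt and no reset: what is moved stays moved. The work goes in short steps, Python scripts to look and compute and a shell command to move; the robot and the scene stay as the last step left them, time stands still between calls to the robot, and variables do not carry over. Pictures are saved under pics/ and viewed, and the job is handed in when it is done.

```bash
mkdir -p pics
python3 - <<'E'
from cell import arm
import cv2,numpy as np
for n in ("top","side"):
    p,d=arm.read_camera(n); cv2.imwrite(f"pics/{n}0.png",p[:,:,::-1]); np.savez(f"{n}0.npz",p=p,d=d)
    i=arm.camera_info(n); print(n,i)
print(arm.get_obs())
E
```

```text
top {'K': array([[472.01214224,   0.        , 321.08583366],
       [  0.        , 472.01214224, 200.26013725],
       [  0.        ,   0.        ,   1.        ]]), 'k1': 0.01303239942268262, 'R': array([[ 0.01758142, -0.99983225, -0.00513422],
       [-0.9980483 , -0.01724185, -0.0600192 ],
       [ 0.05992061,  0.00617942, -0.99818402]]), 't': array([-0.05488802,  0.56524494,  1.55447584])}
side {'K': array([[430.58812632,   0.        , 318.31116445],
       [  0.        , 430.58812632, 202.52043865],
       [  0.        ,   0.        ,   1.        ]]), 'k1': 0.0007583758770958945, 'R': array([[ 0.78279898, -0.62178985,  0.02455879],
       [-0.33842421, -0.45851302, -0.82172675],
       [ 0.52220189,  0.63493557, -0.56935227]]), 't': array([-0.49285736,  0.20531691,  1.04988078])}
{'clock': 0.1, 'q': array([ 1.06735678e+00,  4.91490815e-01,  1.55940101e+00,  9.27012905e-06,
        1.09171837e+00, -1.05624375e-01]), 'dq': array([-1.26406416e-03, -2.35585432e-03, -8.45796985e-04, -3.96962438e-04,
       -4.23775018e-05,  3.14457309e-04]), 'tau': array([ 2.35257976e-03, -6.19448376e+01, -2.62026572e+01, -1.36290851e-04,
        2.87648407e-03, -1.10086340e-06]), 'position': array([0.24203035, 0.57603528, 0.25578712]), 'eef_rot': array([ 2.31685180e-04,  8.32889139e-01,  5.53439629e-01, -4.52976337e-04]), 'contact_force': array([0.82522564, 0.40600864, 0.02022371]), 'torque': array([ 0.02461226, -0.02677382,  0.04220356]), 'width': 0.08535193499523533}
```

View pics/top0.png

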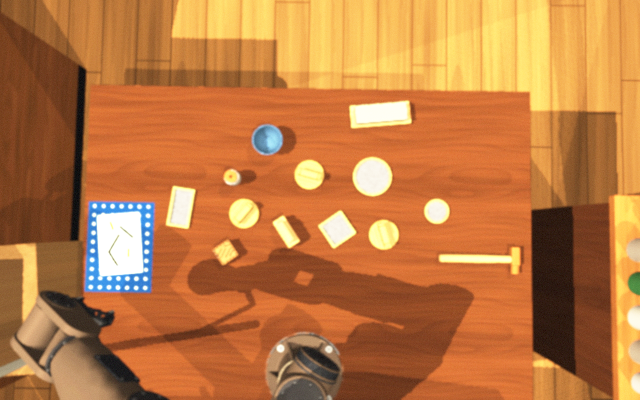

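View pics/side0.png

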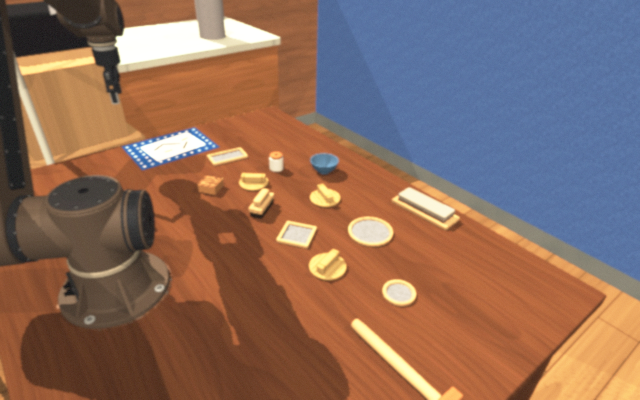

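```bash
cat > h.py <<'E'
import cv2,numpy as np
from cell import arm
def cast(n,uv,z):
    c=arm.camera_info(n); K,k1,R,t=c["K"],c["k1"],c["R"],c["t"]
    uv=np.asarray(uv,float).reshape(-1,1,2)
    r=cv2.undistortPoints(uv,K,np.array([k1,0,0,0.])).reshape(-1,2)
    d=np.c_[r,np.ones(len(r))]@R; C=-R.T@t
    return C+d*((z-C[2])/d[:,2])[:,None]
def proj(n,X):
    c=arm.camera_info(n)
    rv=cv2.Rodrigues(c["R"])[0]
    return cv2.projectPoints(np.asarray(X,float).reshape(-1,1,3),rv,c["t"],c["K"],np.array([c["k1"],0,0,0.]))[0].reshape(-1,2)
E
python3 - <<'E'
from h import *
for k,uv,z in [("barA",(309,174),.034),("barB",(244,213),.034),("barC",(384,235),.034)]:
    X=cast("top",[uv],z)[0]; print(k,X.round(3),np.hypot(*X[:2]).round(3))
p=np.load("top0.npz")["p"][:,:,::-1]
c=p[90:290,150:470]; cv2.imwrite("pics/c0.png",cv2.resize(c,(800,500),interpolation=cv2.INTER_CUBIC))
s=np.load("side0.npz")["p"][:,:,::-1]
c=s[130:330,180:480]; cv2.imwrite("pics/c1.png",cv2.resize(c,(800,533),interpolation=cv2.INTER_CUBIC))
h=cv2.cvtColor(np.ascontiguousarray(p),cv2.COLOR_BGR2HSV)
m=((h[...,1]<60)&(h[...,2]>120)|((h[...,2]>190)&(h[...,0]>17)&(h[...,0]<40))).astype(np.uint8); m[:88]=0; m[290:]=0; m[:,:90]=0; m[:,530:]=0
cs,_=cv2.findContours(m,cv2.RETR_EXTERNAL,cv2.CHAIN_APPROX_NONE)
for c in cs:
    if cv2.contourArea(c)<60: continue
    q=cast("top",c.reshape(-1,2),.009)[:,:2].astype(np.float32)
    r=cv2.minAreaRect(q); M=cv2.moments(c); u=(M['m10']/M['m00'],M['m01']/M['m00'])
    print(np.round(u,1),"rect c",np.round(r[0],4),"size",np.round(r[1],3),"ang",round(r[2],1))
E
```

```text
barA [ 0.651 -0.004  0.034] 0.651
barB [0.519 0.208 0.034] 0.559
barC [ 0.455 -0.253  0.034] 0.52
[484.3 258.7] rect c [ 0.3761 -0.5712] size [0.082 0.264] ang 1.1
[225.1 251.9] rect c [0.3891 0.2705] size [0.06  0.057] ang 35.3
[383.2 234.3] rect c [ 0.4561 -0.253 ] size [0.096 0.1  ] ang 1.0
[285.5 231.4] rect c [0.461  0.0718] size [0.106 0.046] ang 33.3
[119.3 243.6] rect c [0.4107 0.6225] size [0.225 0.164] ang 8.1
[336.7 228.9] rect c [ 0.4724 -0.0987] size [0.097 0.098] ang 35.4
[243.4 213.2] rect c [0.5179 0.2135] size [0.097 0.097] ang 1.5
[436.4 210.8] rect c [ 0.539  -0.4304] size [0.084 0.083] ang 0.3
[180.2 207. ] rect c [0.5362 0.4257] size [0.08  0.137] ang 81.9
[231.  176.8] rect c [0.6388 0.2579] size [0.05  0.047] ang 46.2
[308.7 174.3] rect c [ 0.6526 -0.0012] size [0.098 0.097] ang 1.0
[371.9 176.2] rect c [ 0.6495 -0.2126] size [0.132 0.131] ang 0.5
[267.  139.2] rect c [0.7705 0.1411] size [0.102 0.101] ang 1.3
[379.8 114.2] rect c [ 0.8609 -0.238 ] size [0.081 0.207] ang 6.1
[507.9  89.1] rect c [ 0.952  -0.6611] size [0.01  0.158] ang 0.8
[457.3  88.7] rect c [ 0.9514 -0.4896] size [0.007 0.172] ang 0.8
```

View pics/c0.png

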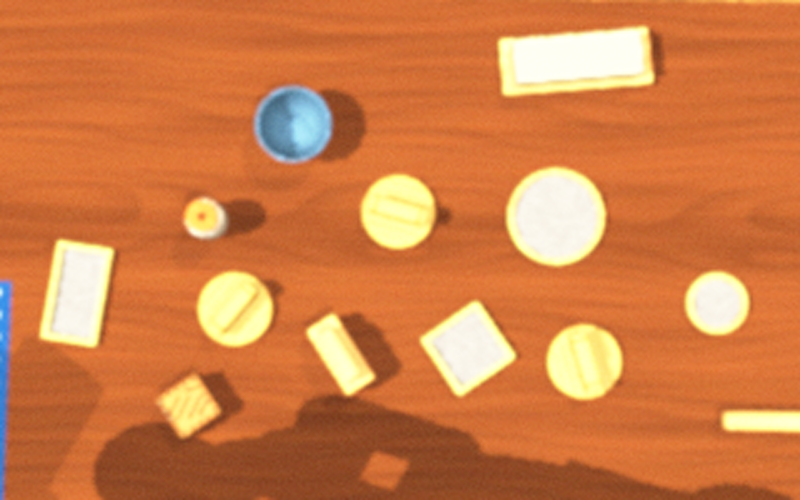

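View pics/c1.png

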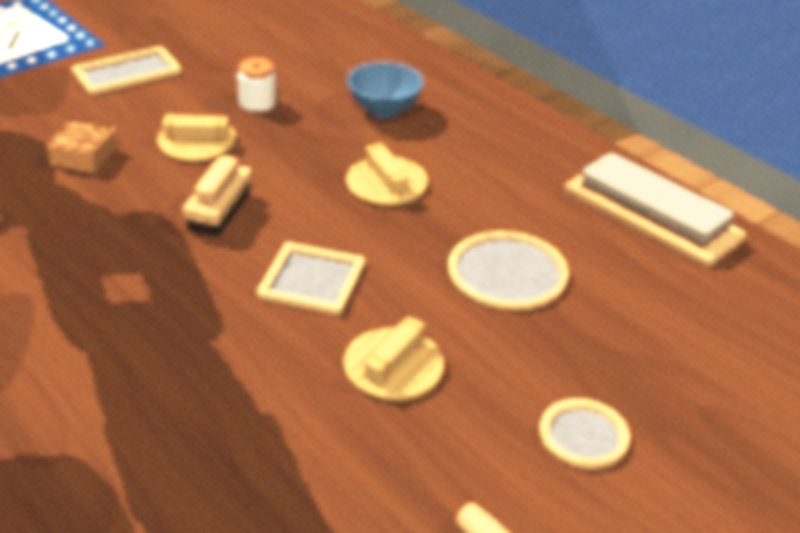

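```bash
cat >> h.py <<'E'
def cloud(n,d):
    v,u=np.nonzero(d>0); X=np.c_[u,v].astype(float)
    c=arm.camera_info(n)
    r=cv2.undistortPoints(X.reshape(-1,1,2),c["K"],np.array([c["k1"],0,0,0.])).reshape(-1,2)
    P=np.c_[r,np.ones(len(r))]*d[v,u][:,None]
    return u,v,(P-c["t"])@c["R"]
E
python3 - <<'E'
from h import *
z=np.load("top0.npz"); u,v,X=cloud("top",z["d"])
for n,c,rad,z0,z1 in [("barA top",(.652,-.001),.05,.024,.045),("barA all",(.652,-.001),.06,.005,.045),("brush",(.46,.072),.07,.024,.065),("ridge",(.46,.072),.07,.045,.065),("block",(.385,.265),.06,.02,.04),("jar",(.63,.255),.05,.04,.07),
 ("barC",(.456,-.253),.06,.005,.04),("barB",(.518,.213),.06,.005,.04),("blktray",(.472,-.099),.08,.0045,.03)]:
    m=(np.hypot(X[:,0]-c[0],X[:,1]-c[1])<rad)&(X[:,2]>z0)&(X[:,2]<z1); P=X[m]
    r=cv2.minAreaRect(P[:,:2].astype(np.float32)); print(n,m.sum(),"med z",np.median(P[:,2]).round(4),"mean",P[:,:2].mean(0).round(4),"rect",np.round(r[0],4),np.round(r[1],3),round(r[2],1), "pca",np.degrees(np.arctan2(*(np.linalg.svd(P[:,:2]-P[:,:2].mean(0),full_matrices=False)[2][0][::-1]))).round(1))
m=(abs(X[:,0]-.55)<.02)&(abs(X[:,1]-.08)<.03); print("bench z",X[m,2].mean(),X[m,2].std())
# trays: felt mask
p=z["p"]; h=cv2.cvtColor(p,cv2.COLOR_RGB2HSV)
m=((h[...,1]<60)&(h[...,2]>120)).astype(np.uint8)
cs,_=cv2.findContours(m,cv2.RETR_EXTERNAL,cv2.CHAIN_APPROX_NONE)
for c in cs:
    if cv2.contourArea(c)<150: continue
    q=cast("top",c.reshape(-1,2),.004)[:,:2].astype(np.float32); r=cv2.minAreaRect(q)
    if not(.3<r[0][0]<.8): continue
    print("felt",c.mean((0,1)).round(),np.round(r[0],4),np.round(r[1],3),round(r[2],1))
print(-arm.camera_info("top")["R"].T@arm.camera_info("top")["t"])
print(arm.tip_reach)
E
```

```text
barA top 158 med z 0.0329 mean [ 0.6528 -0.004 ] rect [ 0.653  -0.0039] [0.08  0.023] 75.3 pca -104.4
barA all 601 med z 0.0114 mean [ 0.6521 -0.0032] rect [ 0.651  -0.0009] [0.098 0.105] 67.5 pca 134.1
brush 385 med z 0.0376 mean [0.4607 0.0666] rect [0.4606 0.0677] [0.099 0.042] 34.0 pca -146.3
ridge 167 med z 0.0532 mean [0.4607 0.0673] rect [0.4607 0.0677] [0.073 0.024] 33.3 pca -146.1
block 351 med z 0.0298 mean [0.3895 0.2658] rect [0.389  0.2676] [0.062 0.065] 35.4 pca -82.1
jar 162 med z 0.0543 mean [0.6356 0.2485] rect [0.6355 0.2497] [0.044 0.045] 49.1 pca 156.2
barC 615 med z 0.0111 mean [ 0.4561 -0.2543] rect [ 0.4532 -0.2557] [0.106 0.112] 86.4 pca -116.0
barB 610 med z 0.0118 mean [0.5183 0.2106] rect [0.5159 0.2138] [0.114 0.106] 51.9 pca 72.7
blktray 402 med z 0.007 mean [ 0.4707 -0.0993] rect [ 0.4761 -0.0982] [0.15  0.148] 78.1 pca 58.2
bench z -0.0005881034063059117 0.003464501124284821
felt [337. 230.] [ 0.4718 -0.0991] [0.085 0.083] 35.6
felt [118. 245.] [0.4105 0.6246] [0.225 0.164] 8.1
felt [436. 211.] [ 0.5377 -0.4305] [0.068 0.066] 11.5
felt [182. 207.] [0.5364 0.423 ] [0.058 0.123] 81.9
felt [372. 176.] [ 0.6496 -0.2156] [0.111 0.116] 74.9
felt [267. 139.] [0.7714 0.1417] [0.103 0.102] 1.3
[ 0.47196163 -0.05473871  1.58529668]
0.025
```

```bash
cat >> h.py <<'E'
def plan(x,y,z,jaw=None):
    """shift/turn in handwheel units from present measured pose to TCP x,y,z, jaw angle deg (mod 180)"""
    from scipy.spatial.transform import Rotation as Ro
    o=arm.get_obs(); w,a,b,c=o["eef_rot"]; R=Ro.from_quat([a,b,c,w]).as_matrix()
    s=R.T@(np.array([x,y,z])-o["position"])/.04
    yaw=np.degrees(np.arctan2(R[1,0],R[0,0])); tw=0
    if jaw is not None: tw=-((jaw-yaw+90)%180-90)/10
    print("clk",round(o["clock"],2),"pos",o["position"].round(4),"yaw",yaw.round(1),"w",round(o["width"],4),"q6",o["q"][5].round(2),"-> xyz",s.round(2),"twist",round(tw,2))
E
python3 -c "
from h import *
plan(.389,.266,.125,35.4); plan(.389,.266,.035,35.4)"
```

```text
clk 0.1 pos [0.242  0.576  0.2558] yaw 67.2 w 0.0854 q6 -0.11 -> xyz [-5.72  6.39  3.27] twist 3.18
clk 0.1 pos [0.242  0.576  0.2558] yaw 67.2 w 0.0854 q6 -0.11 -> xyz [-5.72  6.39  5.52] twist 3.18
```

```bash
python3 -m handwheel '[[[1,-2.8,3.2,1,1.6],[1,-2.8,3.2,1,3.18],[1,-4.2,4.8,2,3.18],[1,-5.72,6.39,3.2,3.18],[1,-5.72,6.39,3.2,3.18]]]'
python3 -m handwheel '[[[1,0,0,0,0],[1,0,0,0,0],[1,0,0,0,0]]]'
python3 -c "
from h import *
plan(.389,.266,.125,35.4); plan(.389,.266,.035,35.4)"
```

```text
clock: 0.72
position: [0.3687, 0.3101, 0.1513]
eef_rot: [-0.0, 0.953, 0.304, 0.0]
contact_force: [0.1, -0.1, -1.1]
width: 0.0853
clock: 1.1
position: [0.368, 0.3128, 0.1524]
eef_rot: [-0.0, 0.952, 0.305, 0.001]
contact_force: [-0.1, -0.2, -0.2]
width: 0.0854
clk 1.1 pos [0.368  0.3128 0.1524] yaw 35.5 w 0.0854 q6 -0.05 -> xyz [-0.25  1.26  0.68] twist 0.01
clk 1.1 pos [0.368  0.3128 0.1524] yaw 35.5 w 0.0854 q6 -0.05 -> xyz [-0.26  1.26  2.93] twist 0.01
```

```bash
python3 -m handwheel '[[[1,-0.25,1.26,0.68,0],[1,-0.25,1.26,0.68,0],[1,-0.25,1.26,1.7,0],[1,-0.25,1.26,1.7,0]]]'
python3 -c "
from h import *
plan(.389,.266,.035,35.4)
for n in ('top','side'):
    p,d=arm.read_camera(n); a=proj(n,[[.389,.266,.03]])[0].astype(int); c=p[max(0,a[1]-60):a[1]+60,max(0,a[0]-80):a[0]+80,::-1]; cv2.imwrite(f'pics/{n}1.png',cv2.resize(c,None,fx=4,fy=4))
"
```

```text
clock: 1.6
position: [0.3883, 0.2655, 0.0829]
eef_rot: [0.0, 0.952, 0.305, -0.002]
contact_force: [-0.2, -0.2, 0.7]
width: 0.0851
clk 1.6 pos [0.3883 0.2655 0.0829] yaw 35.5 w 0.0851 q6 -0.16 -> xyz [0.03 0.   1.2 ] twist 0.01
```

View pics/side1.png

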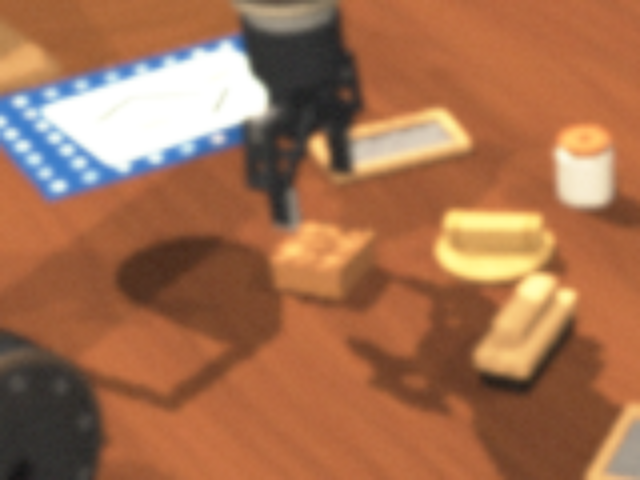

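The side crop shows the open fingers straddling the block (crop (325,260)), square to it. I'll lower and grip.

```bash
python3 -m handwheel '[[[1,0.02,0,0.6,0],[1,0.02,0,1.2,0],[1,0.02,0,1.2,0],[-1,0.02,0,1.2,0],[-1,0.02,0,1.2,0]]]'
python3 -m handwheel '[[[-1,0,0,0,0],[-1,0,0,0,0],[-1,0,0,0,0],[-1,0,0,0,0]]]'
```

```text
clock: 2.33
position: [0.3904, 0.2658, 0.0376]
eef_rot: [-0.0, 0.953, 0.304, 0.001]
contact_force: [-0.9, 0.7, 8.8]
width: 0.0589
clock: 2.82
position: [0.3904, 0.2657, 0.0375]
eef_rot: [-0.0, 0.953, 0.304, 0.001]
contact_force: [-1.9, 0.2, 10.6]
width: 0.0586
```

```bash
python3 -m handwheel '[[[-1,0,0,-0.5,0],[-1,0,0,-1.5,0],[-1,0,0,-2.5,0],[-1,0,0,-2.5,0]]]'
python3 -c "
from h import *
plan(.472,-.099,.13,35.5)
for n in ('side',):
    p,d=arm.read_camera(n); a=proj(n,[[.389,.266,.1]])[0].astype(int); c=p[max(0,a[1]-60):a[1]+60,max(0,a[0]-80):a[0]+80,::-1]; cv2.imwrite(f'pics/{n}2.png',cv2.resize(c,None,fx=4,fy=4))
"
```

```text
clock: 3.32
position: [0.3908, 0.2658, 0.1391]
eef_rot: [-0.0, 0.953, 0.304, 0.003]
contact_force: [1.0, 0.1, -1.2]
width: 0.0584
clk 3.33 pos [0.3908 0.2658 0.1391] yaw 35.4 w 0.0584 q6 -0.16 -> xyz [-3.63  8.61  0.21] twist -0.01
```

View pics/side2.png

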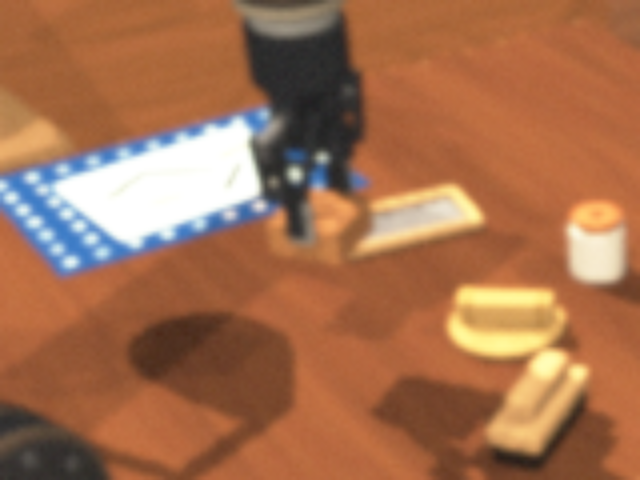

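```bash
python3 -m handwheel '[[[-1,-0.4,1,0,0],[-1,-1,2.4,0,0],[-1,-1.6,3.8,0,0],[-1,-2.2,5.2,0,0],[-1,-2.6,6.2,0,0]]]'
python3 -m handwheel '[[[-1,-0.5,1.2,0,0],[-1,-0.8,2,0,0],[-1,-1.03,2.41,0.2,0],[-1,-1.03,2.41,0.2,0]]]'
python3 -c "
from h import *
plan(.472,-.099,.042,35.5)"
```

```text
clock: 4.0
position: [0.4487, 0.0006, 0.1351]
eef_rot: [-0.0, 0.953, 0.303, -0.001]
contact_force: [0.8, -0.2, -0.9]
width: 0.0583
clock: 4.5
position: [0.4704, -0.0998, 0.1265]
eef_rot: [-0.001, 0.953, 0.303, -0.001]
contact_force: [-1.1, 0.3, -0.7]
width: 0.0582
clk 4.5 pos [ 0.4704 -0.0998  0.1265] yaw 35.3 w 0.0582 q6 -0.96 -> xyz [0.05 0.01 2.11] twist -0.02
```

```bash
python3 -m handwheel '[[[-1,0.05,0,0.8,0],[-1,0.05,0,1.5,0],[-1,0.05,0,1.9,0],[-1,0.05,0,1.9,0]]]'
python3 -c "
from h import *
plan(.472,-.099,.042,35.5)
for n in ('side','top'):
    p,d=arm.read_camera(n); a=proj(n,[[.472,-.099,.03]])[0].astype(int); c=p[max(0,a[1]-60):a[1]+60,max(0,a[0]-80):a[0]+80,::-1]; cv2.imwrite(f'pics/{n}3.png',cv2.resize(c,None,fx=4,fy=4))
"
```

```text
clock: 5.0
position: [0.4719, -0.097, 0.0509]
eef_rot: [-0.001, 0.952, 0.305, -0.001]
contact_force: [0.2, 0.1, 0.2]
width: 0.0582
clk 5.0 pos [ 0.4719 -0.097   0.0509] yaw 35.5 w 0.0582 q6 -0.96 -> xyz [-0.03  0.04  0.22] twist -0.0
```

View pics/side3.png

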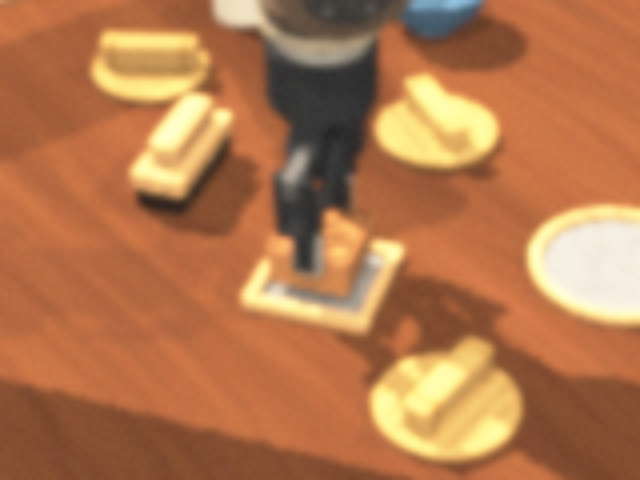

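```bash
python3 -m handwheel '[[[-1,-0.03,0.04,0.15,0],[-1,-0.03,0.04,0.25,0],[-1,-0.03,0.04,0.25,0]]]'
```

```text
clock: 5.48
position: [0.4727, -0.1004, 0.0417]
eef_rot: [-0.0, 0.953, 0.304, -0.0]
contact_force: [0.1, 0.3, -1.1]
width: 0.0582
```

```bash
python3 -m handwheel '[[[-1,0,0,0.05,0],[-1,0,0,0.05,0],[0.4,0,0,0.05,0],[0.7,0,0,0.05,0],[0.8,0,0,0.05,0]]]'
python3 -m handwheel '[[[0.8,0,0,-0.2,0],[0.8,0,0,-1.2,0],[1,0,0,-2,0],[1,0,0,-2,0]]]'
python3 -c "
from h import *
plan(.6355,.249,.14,90)
for n in ('side','top'):
    p,d=arm.read_camera(n); a=proj(n,[[.472,-.099,.03]])[0].astype(int); c=p[max(0,a[1]-60):a[1]+60,max(0,a[0]-80):a[0]+80,::-1]; cv2.imwrite(f'pics/{n}4.png',cv2.resize(c,None,fx=4,fy=4))
"
```

```text
clock: 6.1
position: [0.4728, -0.1004, 0.0398]
eef_rot: [-0.0, 0.953, 0.304, 0.0]
contact_force: [0.3, 0.5, -0.9]
width: 0.0771
clock: 6.6
position: [0.4735, -0.1006, 0.1222]
eef_rot: [0.001, 0.953, 0.304, 0.002]
contact_force: [0.3, -0.1, -0.7]
width: 0.0854
clk 6.6 pos [ 0.4735 -0.1006  0.1222] yaw 35.4 w 0.0854 q6 -0.96 -> xyz [ 8.37 -4.77 -0.44] twist -5.46
```

View pics/side4.png

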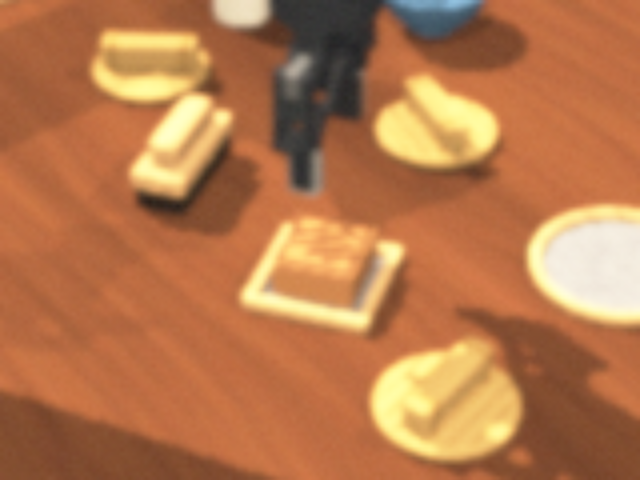

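```bash
python3 -c "
from h import *
plan(.653,-.0035,.11,165.5)
p,d=arm.read_camera('top'); u,v,X=cloud('top',d)
m=(np.hypot(X[:,0]-.472,X[:,1]+.099)<.06)&(X[:,2]>.022)&(X[:,2]<.045);P=X[m]; r=cv2.minAreaRect(P[:,:2].astype(np.float32)); print(m.sum(),np.median(P[:,2]),r)
p=np.load('top0.npz')['p'][140:200,270:350,::-1]; cv2.imwrite('pics/bar.png',cv2.resize(p,None,fx=8,fy=8,interpolation=cv2.INTER_CUBIC))"
```

```text
clk 6.7 pos [ 0.4726 -0.1003  0.1201] yaw 35.4 w 0.0854 q6 -0.96 -> xyz [5.08 0.64 0.25] twist 4.99
0 nan ((0.0, 0.0), (0.0, 0.0), 0.0)
  return _methods._mean(a, axis=axis, dtype=dtype,
  ret = ret.dtype.type(ret / rcount)
```

View pics/bar.png

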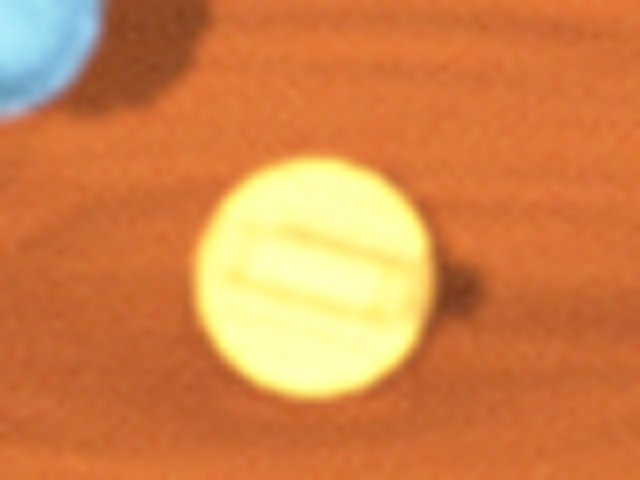

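Three things look like the baren, at top pixels (309,174), (244,213) and (384,235). They are 0.65, 0.56 and 0.52 m from the base, so the farthest, (309,174), is the one meant. The crop shows its disc and its bar sloping about 14° down to the right.

```bash
python3 -m handwheel '[[[1,1.3,0.2,0,1],[1,2.6,0.4,0,2],[1,3.9,0.6,0,3],[1,5.08,0.64,0.25,4],[1,5.08,0.64,0.25,4.99]]]'
python3 -m handwheel '[[[1,0,0,0,0],[1,0,0,0,0],[1,0,0,0,0]]]'
python3 -c "
from h import *
plan(.653,-.0035,.041,165.5)"
```

```text
clock: 7.38
position: [0.6543, -0.0016, 0.1072]
eef_rot: [-0.0, 0.992, -0.128, -0.001]
contact_force: [-1.6, 0.1, -0.0]
width: 0.0856
clock: 7.75
position: [0.6529, -0.0039, 0.1099]
eef_rot: [-0.0, 0.992, -0.125, -0.0]
contact_force: [0.2, 0.0, 0.9]
width: 0.0854
clk 7.75 pos [ 0.6529 -0.0039  0.1099] yaw -14.4 w 0.0854 q6 0.14 -> xyz [-0.   -0.01  1.72] twist 0.01
```

```bash
python3 -m handwheel '[[[0.4,0,0,0.6,0],[0.2,0,0,1.2,0],[0,0,0,1.6,0],[0,0,0,1.6,0]]]'
python3 -c "
from h import *
plan(.653,-.0035,.045,165.5)
for n in ('side','top'):
    p,d=arm.read_camera(n); a=proj(n,[[.653,-.003,.03]])[0].astype(int); c=p[max(0,a[1]-45):a[1]+45,max(0,a[0]-60):a[0]+60,::-1]; cv2.imwrite(f'pics/{n}5.png',cv2.resize(c,None,fx=5,fy=5))
"
```

```text
clock: 8.25
position: [0.6528, -0.0036, 0.045]
eef_rot: [-0.0, 0.992, -0.126, -0.001]
contact_force: [0.6, -0.2, 0.6]
width: 0.0429
clk 8.25 pos [ 0.6528 -0.0036  0.045 ] yaw -14.5 w 0.0429 q6 0.15 -> xyz [ 0.01 -0.    0.  ] twist 0.0
```

View pics/side5.png

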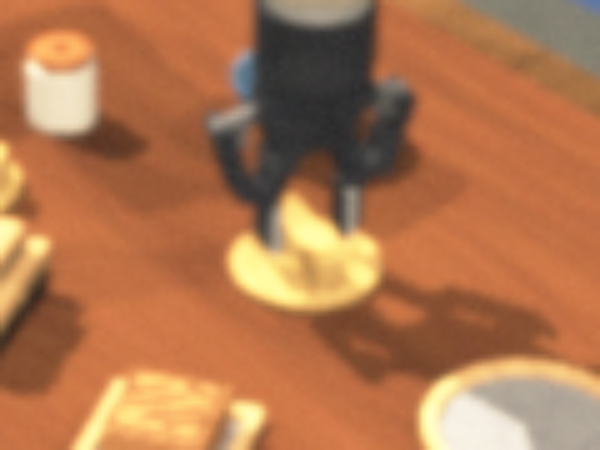

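The side crop shows the jaws straddling the bar at (310,235), with the tips above the disc.

```bash
python3 -m handwheel '[[[-1,0,0,0.05,0],[-1,0,0,0.05,0],[-1,0,0,0.05,0],[-1,0,0,0.05,0],[-1,0,0,0.05,0]]]'
python3 -m handwheel '[[[-1,0,0,-0.4,0],[-1,0,0,-1.2,0],[-1,0,0,-1.6,0],[-1,0,0,-1.6,0]]]'
python3 -c "
from h import *
plan(.6495,-.2135,.11)
for n in ('side','top'):
    p,d=arm.read_camera(n); a=proj(n,[[.653,-.003,.07]])[0].astype(int); c=p[max(0,a[1]-45):a[1]+45,max(0,a[0]-60):a[0]+60,::-1]; cv2.imwrite(f'pics/{n}6.png',cv2.resize(c,None,fx=5,fy=5))
"
```

```text
clock: 8.98
position: [0.6536, -0.0035, 0.0448]
eef_rot: [-0.0, 0.992, -0.126, 0.001]
contact_force: [-0.1, 0.0, 6.3]
width: 0.0207
clock: 9.48
position: [0.6535, -0.0035, 0.1092]
eef_rot: [-0.0, 0.992, -0.126, 0.001]
contact_force: [-0.2, -0.1, -0.5]
width: 0.0204
clk 9.47 pos [ 0.6535 -0.0035  0.1092] yaw -14.5 w 0.0204 q6 0.15 -> xyz [ 1.22  5.11 -0.02] twist 0
```

View pics/side6.png

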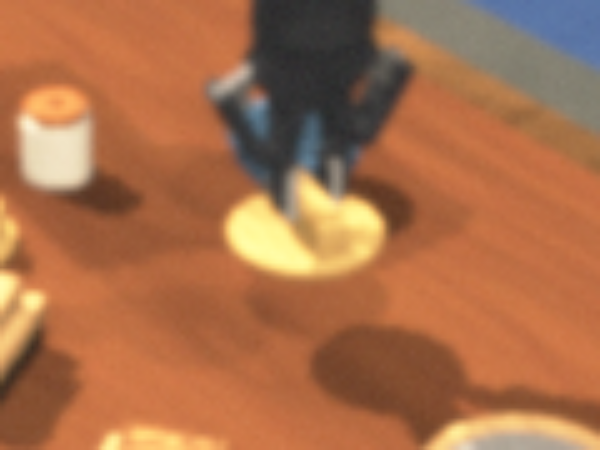

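```bash
python3 -m handwheel '[[[-1,0.3,1.2,0,0],[-1,0.6,2.5,0,0],[-1,0.9,3.8,0,0],[-1,1.22,5.11,0,0],[-1,1.22,5.11,0,0]]]'
python3 -m handwheel '[[[-1,0,0,0.5,0],[-1,0,0,1,0],[-1,0,0,1.2,0],[-1,0,0,1.2,0]]]'
python3 -c "
from h import *
plan(.6495,-.2135,.047)
for n in ('side','top'):
    p,d=arm.read_camera(n); a=proj(n,[[.65,-.213,.03]])[0].astype(int); c=p[max(0,a[1]-45):a[1]+45,max(0,a[0]-60):a[0]+60,::-1]; cv2.imwrite(f'pics/{n}7.png',cv2.resize(c,None,fx=5,fy=5))
"
```

```text
clock: 10.2
position: [0.6484, -0.2173, 0.1063]
eef_rot: [-0.0, 0.992, -0.128, -0.001]
contact_force: [-0.7, 1.3, -2.0]
width: 0.0202
clock: 10.7
position: [0.6491, -0.2128, 0.0587]
eef_rot: [-0.0, 0.992, -0.126, -0.001]
contact_force: [0.5, -0.9, -0.8]
width: 0.0207
clk 10.7 pos [ 0.6491 -0.2128  0.0587] yaw -14.4 w 0.0207 q6 -0.16 -> xyz [0.01 0.02 0.29] twist 0
```

View pics/side7.png

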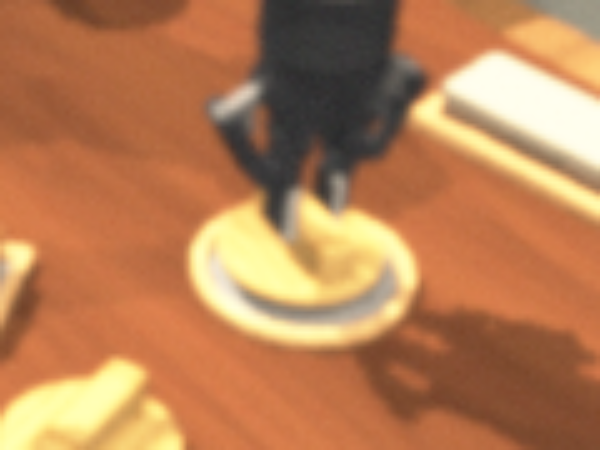

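```bash
python3 -m handwheel '[[[-1,0,0,0.15,0],[-1,0,0,0.29,0],[-1,0,0,0.29,0],[0,0,0,0.29,0],[0,0,0,0.29,0]]]'
python3 -m handwheel '[[[0.1,0,0,0,0],[0.1,0,0,-0.4,0],[0.1,0,0,-1.4,0],[1,0,0,-2.2,0],[1,0,0,-2.2,0]]]'
python3 -c "
from h import *
plan(.6355,.249,.15,90)
for n in ('side','top'):
    p,d=arm.read_camera(n); a=proj(n,[[.65,-.213,.03]])[0].astype(int); c=p[max(0,a[1]-45):a[1]+45,max(0,a[0]-60):a[0]+60,::-1]; cv2.imwrite(f'pics/{n}8.png',cv2.resize(c,None,fx=5,fy=5))
u,v,X=cloud('top',d)
m=(np.hypot(X[:,0]-.472,X[:,1]+.099)<.06)&(X[:,2]>.022)&(X[:,2]<.045);P=X[m]; r=cv2.minAreaRect(P[:,:2].astype(np.float32)); print(m.sum(),np.median(P[:,2]),r)
"
```

```text
clock: 11.42
position: [0.6493, -0.2136, 0.0484]
eef_rot: [-0.0, 0.992, -0.126, 0.0]
contact_force: [-0.9, 0.0, -0.1]
width: 0.0428
clock: 12.05
position: [0.6503, -0.214, 0.1402]
eef_rot: [0.001, 0.992, -0.126, 0.003]
contact_force: [-0.2, 0.4, 0.6]
width: 0.0806
clk 12.05 pos [ 0.6503 -0.214   0.1402] yaw -14.5 w 0.0806 q6 -0.16 -> xyz [ -3.25 -11.11  -0.27] twist 7.55
25 0.03218681923089321 ((0.48098596930503845, -0.07264040410518646), (0.014568799175322056, 0.02558874897658825), 34.72433853149414)
```

View pics/side8.png

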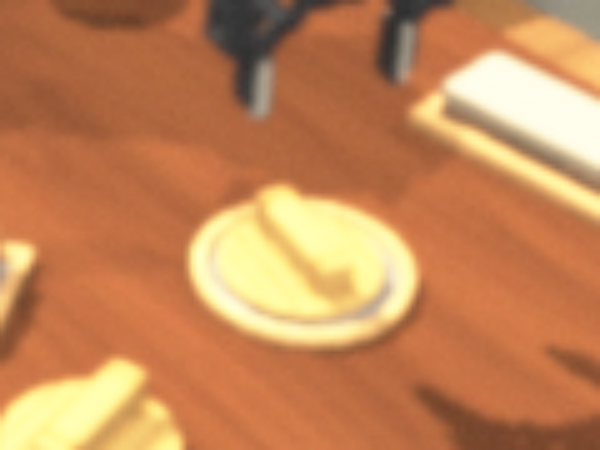

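The pad lies in its tray with an even gap. Next is the brush.

```bash
python3 -c "
from h import *
plan(.4607,.0675,.13,123.5)"
```

```text
clk 12.15 pos [ 0.6492 -0.2136  0.1369] yaw -14.5 w 0.0853 q6 -0.16 -> xyz [-6.32 -5.62  0.17] twist 4.2
```

```bash
python3 -m handwheel '[[[1,-1,-0.9,0,0.9],[1,-2,-1.8,0,1.8],[1,-3,-2.7,0,2.7],[1,-4,-3.6,0,3.6],[1,-5,-4.4,0,4.2]]]'
python3 -c "
from h import *
plan(.4607,.0675,.13,123.5)"
```

```text
clock: 12.78
position: [0.4981, 0.0082, 0.1356]
eef_rot: [0.0, 0.88, -0.475, -0.001]
contact_force: [0.8, 1.1, 0.4]
width: 0.0852
clk 12.78 pos [0.4981 0.0082 0.1356] yaw -56.7 w 0.0852 q6 0.87 -> xyz [-1.75 -0.03  0.14] twist -0.02
```

```bash
python3 -m handwheel '[[[1,-0.9,0,0.1,0],[0.6,-1.75,0,0.1,0],[0.3,-1.75,0,0.6,0],[0.1,-1.75,0,0.6,0]]]'
python3 -m handwheel '[[[0,0,0,0,0],[0,0,0,0,0]]]'
python3 -c "
from h import *
plan(.4607,.0675,.063,123.5)
for n in ('side','top'):
    p,d=arm.read_camera(n); a=proj(n,[[.46,.067,.06]])[0].astype(int); c=p[max(0,a[1]-45):a[1]+45,max(0,a[0]-60):a[0]+60,::-1]; cv2.imwrite(f'pics/{n}9.png',cv2.resize(c,None,fx=5,fy=5))
"
```

```text
clock: 13.28
position: [0.4602, 0.0655, 0.1111]
eef_rot: [0.001, 0.881, -0.473, -0.001]
contact_force: [0.1, 0.3, 0.4]
width: 0.047
clock: 13.52
position: [0.4613, 0.0649, 0.1126]
eef_rot: [-0.0, 0.881, -0.474, 0.0]
contact_force: [-0.2, -0.1, -0.1]
width: 0.0427
clk 13.53 pos [0.4613 0.0649 0.1126] yaw -56.5 w 0.0427 q6 0.98 -> xyz [-0.06 -0.02  1.24] twist -0.0
```

View pics/side9.png

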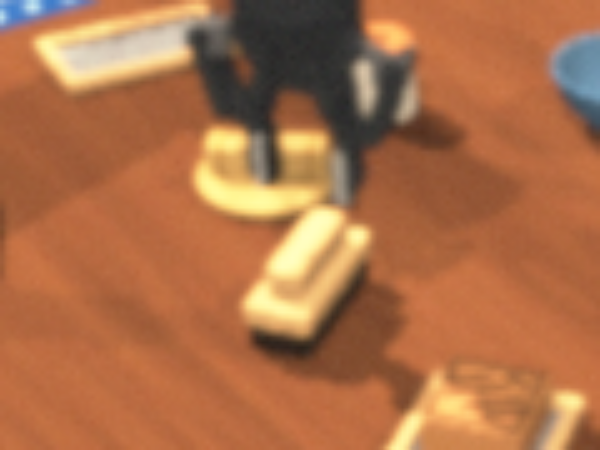

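```bash
python3 -m handwheel '[[[0,-0.06,-0.02,0.6,0],[0,-0.06,-0.02,1.1,0],[0,-0.06,-0.02,1.2,0],[0,-0.06,-0.02,1.2,0]]]'
python3 -c "
from h import *
plan(.4607,.0675,.063,123.5)
for n in ('side','top'):
    p,d=arm.read_camera(n); a=proj(n,[[.46,.067,.04]])[0].astype(int); c=p[max(0,a[1]-45):a[1]+45,max(0,a[0]-60):a[0]+60,::-1]; cv2.imwrite(f'pics/{n}10.png',cv2.resize(c,None,fx=5,fy=5))
"
```

```text
clock: 14.12
position: [0.4605, 0.0676, 0.0646]
eef_rot: [-0.0, 0.881, -0.473, -0.0]
contact_force: [0.8, 0.2, -0.0]
width: 0.0428
clk 14.12 pos [0.4605 0.0676 0.0646] yaw -56.5 w 0.0428 q6 0.99 -> xyz [ 0.   -0.    0.04] twist -0.0
```

View pics/side10.png

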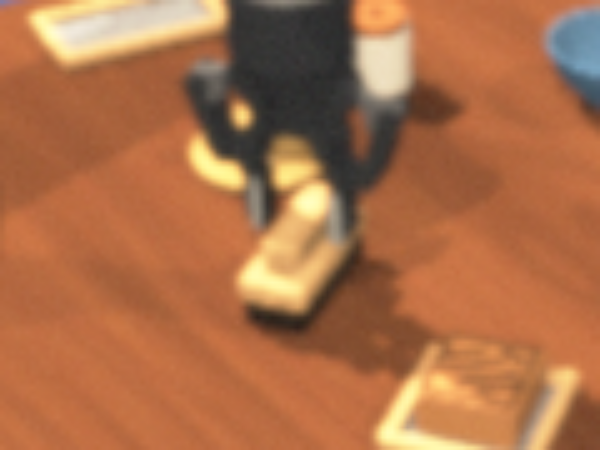

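The jaws straddle the ridge at (300,215). I'll close and lift.

```bash
python3 -m handwheel '[[[-1,0,0,0,0],[-1,0,0,0,0],[-1,0,0,0,0],[-1,0,0,0,0],[-1,0,0,0,0]]]'
python3 -m handwheel '[[[-1,0,0,-0.4,0],[-1,0,0,-1.4,0],[-1,0,0,-2.2,0],[-1,0,0,-2.2,0]]]'
python3 -c "
from h import *
plan(.5363,.424,.15,81.9)
for n in ('side','top'):
    p,d=arm.read_camera(n); a=proj(n,[[.46,.067,.12]])[0].astype(int); c=p[max(0,a[1]-45):a[1]+45,max(0,a[0]-60):a[0]+60,::-1]; cv2.imwrite(f'pics/{n}11.png',cv2.resize(c,None,fx=5,fy=5))
"
```

```text
clock: 14.85
position: [0.4606, 0.0677, 0.0651]
eef_rot: [-0.0, 0.881, -0.473, 0.001]
contact_force: [-1.0, 0.1, 8.0]
width: 0.0224
clock: 15.35
position: [0.4611, 0.0677, 0.1542]
eef_rot: [-0.001, 0.881, -0.473, 0.002]
contact_force: [0.6, 0.0, -0.8]
width: 0.0226
clk 15.35 pos [0.4611 0.0677 0.1542] yaw -56.5 w 0.0226 q6 0.99 -> xyz [-6.39 -6.49  0.11] twist 4.16
```

View pics/side11.png

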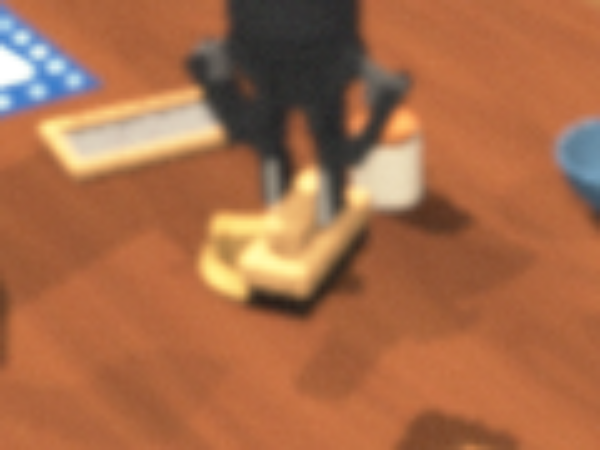

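```bash
python3 -m handwheel '[[[-1,-0.7,-0.7,0,0.8],[-1,-1.7,-1.7,0,1.6],[-1,-2.7,-2.7,0,2.4],[-1,-3.7,-3.7,0,3.2],[-1,-4.4,-4.5,0,4]]]'
python3 -c "
from h import *
plan(.5363,.424,.15,81.9)"
```

```text
clock: 16.08
position: [0.5128, 0.3159, 0.1504]
eef_rot: [-0.001, -0.665, 0.747, 0.0]
contact_force: [0.3, -0.5, -2.0]
width: 0.0226
clk 16.07 pos [0.5128 0.3159 0.1504] yaw -96.7 w 0.0226 q6 2.13 -> xyz [-2.75 -0.27  0.01] twist 0.14
```

```bash
python3 -m handwheel '[[[-1,-0.9,-0.1,0,0.14],[-1,-1.9,-0.2,0,0.14],[-1,-2.6,-0.27,0,0.14],[-1,-2.6,-0.27,0,0.14]]]'
python3 -m handwheel '[[[-1,0,0,0.6,0],[-1,0,0,1.2,0],[-1,0,0,1.6,0],[-1,0,0,1.6,0]]]'
python3 -c "
from h import *
plan(.5363,.424,.068,81.9)
for n in ('side','top'):
    p,d=arm.read_camera(n); a=proj(n,[[.5363,.424,.03]])[0].astype(int); c=p[max(0,a[1]-45):a[1]+45,max(0,a[0]-60):a[0]+60,::-1]; cv2.imwrite(f'pics/{n}12.png',cv2.resize(c,None,fx=5,fy=5))
"
```

```text
clock: 16.58
position: [0.5352, 0.4171, 0.1498]
eef_rot: [-0.001, -0.657, 0.754, 0.0]
contact_force: [-0.2, -0.2, -1.7]
width: 0.0223
clock: 17.08
position: [0.5353, 0.415, 0.0867]
eef_rot: [-0.001, -0.657, 0.754, 0.0]
contact_force: [0.4, 0.1, -1.5]
width: 0.0223
clk 17.07 pos [0.5353 0.415  0.0867] yaw -97.9 w 0.0223 q6 2.27 -> xyz [-0.23  0.01  0.47] twist 0.02
```

View pics/side12.png

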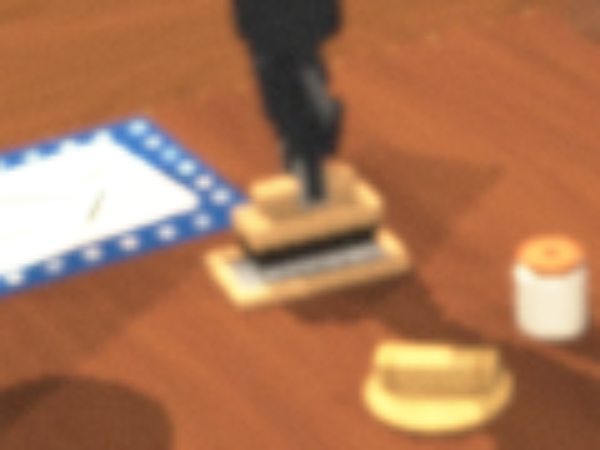

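View pics/top12.png

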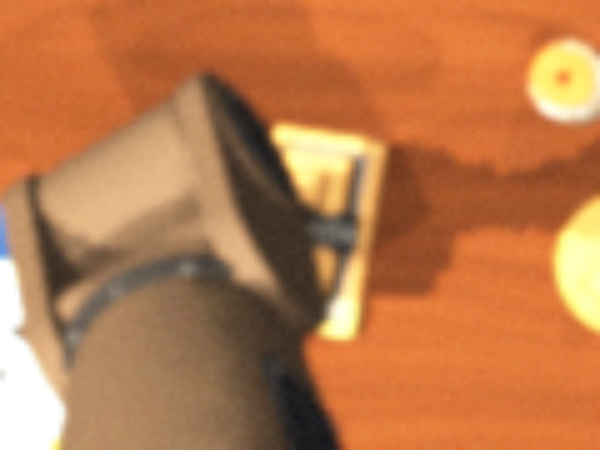

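```bash
python3 -m handwheel '[[[-1,-0.23,0,0,0],[-1,-0.23,0,0,0],[-1,-0.23,0,0.25,0],[-1,-0.23,0,0.4,0],[-1,-0.23,0,0.4,0]]]'
python3 -c "
from h import *
plan(.5363,.424,.068,81.9)
for n in ('side','top'):
    p,d=arm.read_camera(n); a=proj(n,[[.5363,.424,.03]])[0].astype(int); c=p[max(0,a[1]-45):a[1]+45,max(0,a[0]-60):a[0]+60,::-1]; cv2.imwrite(f'pics/{n}13.png',cv2.resize(c,None,fx=5,fy=5))
"
```

```text
clock: 17.8
position: [0.5368, 0.4247, 0.0714]
eef_rot: [-0.001, -0.657, 0.754, 0.0]
contact_force: [-0.1, 0.0, -2.3]
width: 0.0223
clk 17.8 pos [0.5368 0.4247 0.0714] yaw -97.9 w 0.0223 q6 2.28 -> xyz [0.02 0.01 0.09] twist 0.02
```

View pics/side13.png

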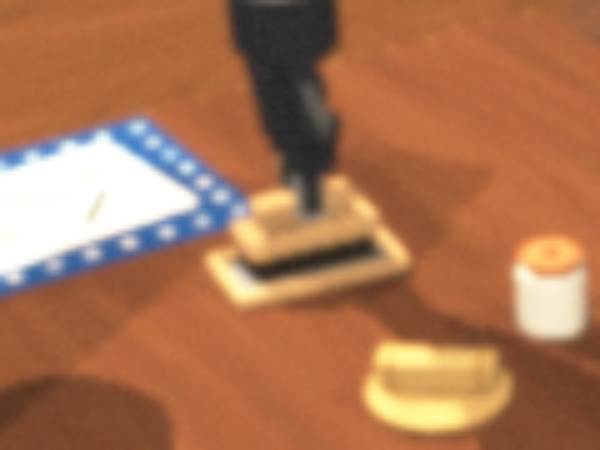

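```bash
python3 -m handwheel '[[[-1,0,0,0.05,0],[-1,0,0,0.1,0],[-1,0,0,0.1,0],[-1,0,0,0.1,0]]]'
python3 -m handwheel '[[[-0.2,0,0,0,0],[0,0,0,0,0],[0,0,0,-0.3,0],[0,0,0,-1.2,0],[0.5,0,0,-2,0]]]'
python3 -c "
from h import *
for n in ('side','top'):
    p,d=arm.read_camera(n); a=proj(n,[[.5363,.424,.03]])[0].astype(int); c=p[max(0,a[1]-45):a[1]+45,max(0,a[0]-60):a[0]+60,::-1]; cv2.imwrite(f'pics/{n}14.png',cv2.resize(c,None,fx=5,fy=5))
plan(.6355,.249,.14,70)
plan(.6355,.249,.14,0)
plan(.6355,.249,.14,120)
"
```

```text
clock: 18.4
position: [0.537, 0.425, 0.0683]
eef_rot: [0.0, -0.657, 0.754, 0.0]
contact_force: [0.2, -0.7, -1.2]
width: 0.0225
clock: 19.02
position: [0.5372, 0.4251, 0.1503]
eef_rot: [0.0, -0.657, 0.754, -0.0]
contact_force: [-0.5, -0.2, -0.4]
width: 0.0597
clk 19.12 pos [0.5383 0.4259 0.1531] yaw -97.9 w 0.064 q6 2.28 -> xyz [ 4.05 -3.01  0.32] twist 1.21
clk 19.12 pos [0.5383 0.4259 0.1531] yaw -97.9 w 0.064 q6 2.28 -> xyz [ 4.05 -3.01  0.32] twist 8.21
clk 19.12 pos [0.5383 0.4259 0.1531] yaw -97.9 w 0.064 q6 2.28 -> xyz [ 4.05 -3.01  0.32] twist -3.79
```

View pics/side14.png

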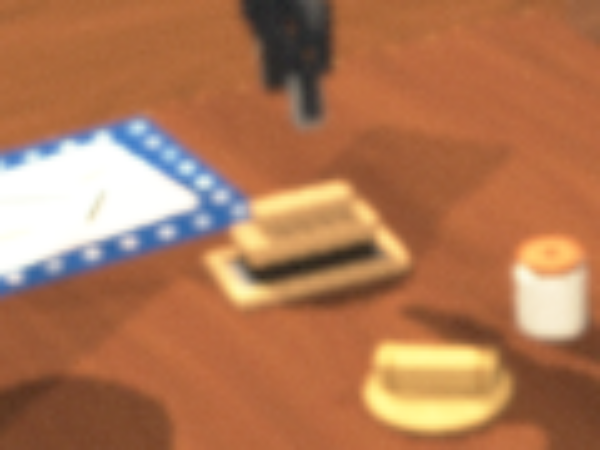

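```bash
python3 -m handwheel '[[[1,1,-0.75,0,0],[1,2.2,-1.6,0,0],[1,3.3,-2.45,0,0],[1,4.05,-3.01,0.2,0],[1,4.05,-3.01,0.2,0]]]'
python3 -m handwheel '[[[1,0,0,0,0],[1,0,0,0,0]]]'
python3 -c "
from h import *
plan(.6355,.249,.045)
for n in ('side','top'):
    p,d=arm.read_camera(n); a=proj(n,[[.6355,.249,.06]])[0].astype(int); c=p[max(0,a[1]-45):a[1]+45,max(0,a[0]-60):a[0]+60,::-1]; cv2.imwrite(f'pics/{n}15.png',cv2.resize(c,None,fx=5,fy=5))
"
```

```text
clock: 19.75
position: [0.635, 0.2454, 0.1398]
eef_rot: [-0.0, -0.655, 0.755, 0.0]
contact_force: [-0.2, 0.4, 0.5]
width: 0.0857
clock: 20.0
position: [0.6336, 0.2492, 0.1406]
eef_rot: [0.0, -0.657, 0.754, 0.0]
contact_force: [0.4, 0.8, -0.0]
width: 0.0856
clk 20.0 pos [0.6336 0.2492 0.1406] yaw -97.8 w 0.0856 q6 1.98 -> xyz [-0.   -0.05  2.39] twist 0
```

View pics/side15.png

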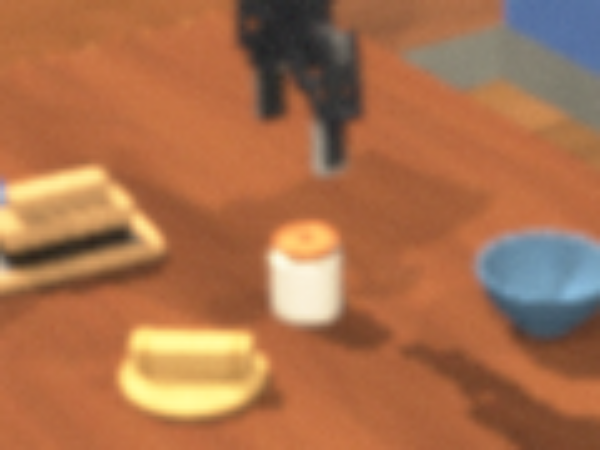

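```bash
python3 -m handwheel '[[[1,0,-0.05,0.8,0],[1,0,-0.05,1.6,0],[1,0,-0.05,2.2,0],[1,0,-0.05,2.4,0],[1,0,-0.05,2.4,0]]]'
python3 -c "
from h import *
plan(.6355,.249,.045)
for n in ('side','top'):
    p,d=arm.read_camera(n); a=proj(n,[[.6355,.249,.06]])[0].astype(int); c=p[max(0,a[1]-45):a[1]+45,max(0,a[0]-60):a[0]+60,::-1]; cv2.imwrite(f'pics/{n}16.png',cv2.resize(c,None,fx=5,fy=5))
"
```

```text
clock: 20.72
position: [0.636, 0.2481, 0.0444]
eef_rot: [-0.0, -0.657, 0.754, 0.0]
contact_force: [-0.7, -0.0, 0.0]
width: 0.0852
clk 20.73 pos [0.636  0.2481 0.0444] yaw -97.9 w 0.0852 q6 1.98 -> xyz [-0.02  0.02 -0.01] twist 0
```

View pics/side16.png

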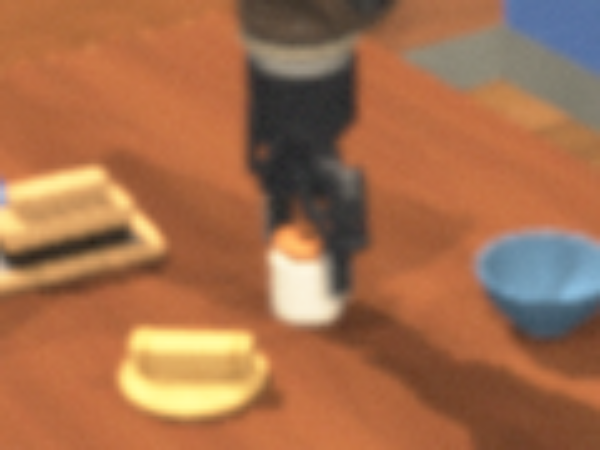

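The fingers straddle the jar body at about (310,280). I'll close and lift.

```bash
python3 -m handwheel '[[[0.4,0,0,0,0],[0.15,0,0,0,0],[-1,0,0,0,0],[-1,0,0,0,0],[-1,0,0,0,0]]]'
python3 -m handwheel '[[[-1,0,0,-0.3,0],[-1,0,0,-1,0],[-1,0,0,-2,0],[-1,0,0,-2.6,0],[-1,0,0,-2.6,0]]]'
python3 -c "
from h import *
plan(.538,-.4305,.15)
for n in ('side','top'):
    p,d=arm.read_camera(n); a=proj(n,[[.6355,.249,.12]])[0].astype(int); c=p[max(0,a[1]-45):a[1]+45,max(0,a[0]-60):a[0]+60,::-1]; cv2.imwrite(f'pics/{n}17.png',cv2.resize(c,None,fx=5,fy=5))
"
```

```text
clock: 21.45
position: [0.6365, 0.2479, 0.0454]
eef_rot: [0.001, -0.657, 0.754, -0.0]
contact_force: [-1.2, 1.0, 6.6]
width: 0.0466
clock: 22.08
position: [0.6366, 0.2479, 0.1506]
eef_rot: [0.002, -0.657, 0.754, -0.001]
contact_force: [0.2, -0.1, -2.0]
width: 0.0463
clk 22.07 pos [0.6366 0.2479 0.1506] yaw -97.9 w 0.0463 q6 1.98 -> xyz [ 1.714e+01  1.100e-01 -1.000e-02] twist 0
```

View pics/side17.png

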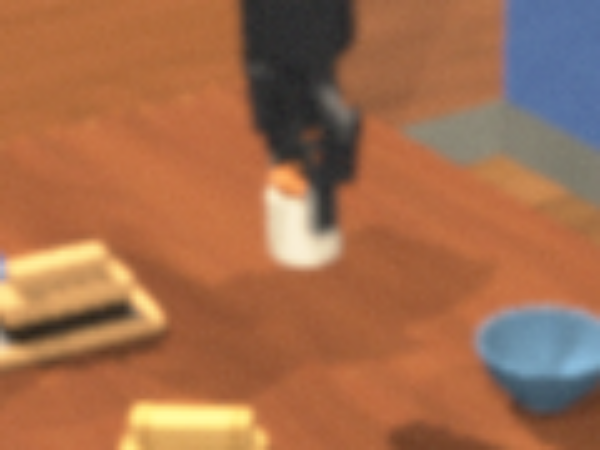

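```bash
python3 -m handwheel '[[[-1,0.7,0,0,0],[-1,1.8,0,0,0],[-1,3,0,0,0],[-1,4.2,0,0,0],[-1,5.4,0,0,0]]]'
python3 -m handwheel '[[[-1,1.2,0,0,0],[-1,2.4,0,0,0],[-1,3.6,0,0,0],[-1,4.8,0,0,0],[-1,6,0,0,0]]]'
python3 -m handwheel '[[[-1,1.2,0,0,0],[-1,2.4,0,0,0],[-1,3.5,0,0,0],[-1,4.4,0,0,0],[-1,5,0,0,0]]]'
python3 -c "
from h import *
plan(.538,-.4305,.15)"
```

```text
clock: 22.8
position: [0.6055, 0.0324, 0.1468]
eef_rot: [-0.001, -0.657, 0.754, 0.001]
contact_force: [-0.1, -0.5, -2.1]
width: 0.0462
clock: 23.42
position: [0.5725, -0.2053, 0.1468]
eef_rot: [-0.0, -0.657, 0.754, 0.001]
contact_force: [1.0, -0.9, -2.0]
width: 0.0463
clock: 24.05
position: [0.5452, -0.4033, 0.1466]
eef_rot: [-0.0, -0.656, 0.754, 0.001]
contact_force: [0.0, 0.4, -2.2]
width: 0.0465
clk 24.05 pos [ 0.5452 -0.4033  0.1466] yaw -98.0 w 0.0465 q6 0.98 -> xyz [ 0.7   0.08 -0.09] twist 0
```

```bash
python3 -m handwheel '[[[-1,0.4,0.08,0,0],[-1,0.65,0.08,0.4,0],[-1,0.65,0.08,1.2,0],[-1,0.65,0.08,1.9,0],[-1,0.65,0.08,1.9,0]]]'
python3 -m handwheel '[[[-1,0,0,0,0]]]'
python3 -c "
from h import *
plan(.538,-.4305,.048)
for n in ('side','top'):
    p,d=arm.read_camera(n); a=proj(n,[[.538,-.4305,.03]])[0].astype(int); c=p[max(0,a[1]-45):a[1]+45,max(0,a[0]-60):a[0]+60,::-1]; cv2.imwrite(f'pics/{n}18.png',cv2.resize(c,None,fx=5,fy=5))
"
```

```text
clock: 24.68
position: [0.5385, -0.4258, 0.0694]
eef_rot: [-0.0, -0.657, 0.754, 0.003]
contact_force: [-0.0, 0.2, -0.7]
width: 0.046
clock: 24.8
position: [0.5397, -0.4272, 0.0728]
eef_rot: [0.0, -0.657, 0.754, -0.0]
contact_force: [0.1, 0.3, -2.2]
width: 0.0465
clk 24.8 pos [ 0.5397 -0.4272  0.0728] yaw -97.9 w 0.0465 q6 0.94 -> xyz [0.09 0.03 0.62] twist 0
```

View pics/side18.png

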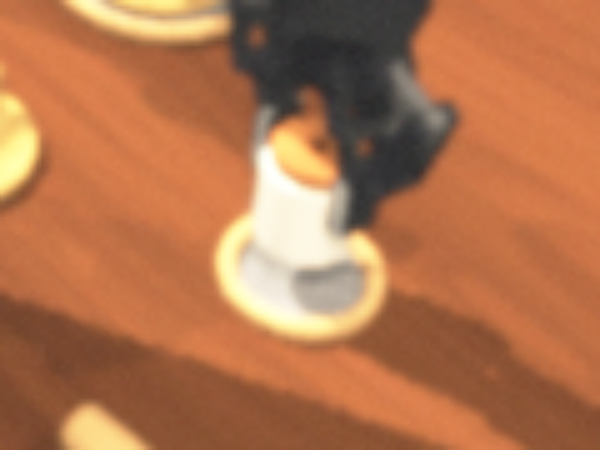

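```bash
python3 -m handwheel '[[[-1,0.08,0.03,0.2,0],[-1,0.08,0.03,0.4,0],[-1,0.08,0.03,0.55,0],[-1,0.08,0.03,0.6,0],[-1,0.08,0.03,0.6,0]]]'
python3 -m handwheel '[[[-1,0,0,0,0]]]'
python3 -c "
from h import *
plan(.538,-.4305,.048)
for n in ('side','top'):
    p,d=arm.read_camera(n); a=proj(n,[[.538,-.4305,.03]])[0].astype(int); c=p[max(0,a[1]-45):a[1]+45,max(0,a[0]-60):a[0]+60,::-1]; cv2.imwrite(f'pics/{n}19.png',cv2.resize(c,None,fx=5,fy=5))
"
```

```text
clock: 25.52
position: [0.5375, -0.4303, 0.0484]
eef_rot: [0.0, -0.657, 0.754, 0.0]
contact_force: [-1.9, 0.6, 2.7]
width: 0.0461
clock: 25.65
position: [0.5375, -0.4303, 0.0484]
eef_rot: [0.0, -0.657, 0.754, 0.0]
contact_force: [-2.2, 1.3, 2.6]
width: 0.0463
clk 25.65 pos [ 0.5375 -0.4303  0.0484] yaw -97.9 w 0.0463 q6 0.94 -> xyz [ 0.   -0.01  0.01] twist 0
```

View pics/side19.png

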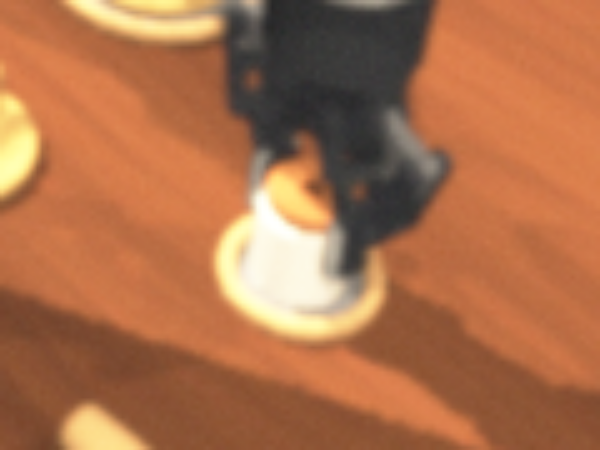

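The jar stands in the recess, and the force reversed on touchdown. I'll release it and retreat.

```bash
python3 -m handwheel '[[[0.3,0,0,0,0],[0.7,0,0,0,0],[0.9,0,0,0,0],[0.9,0,0,-0.4,0],[0.9,0,0,-1.2,0]]]'
python3 -m handwheel '[[[1,0,0,-1.2,0],[1,0,0,-2.5,0],[1,-1,0,-3,0],[1,-2,1,-3,0],[1,-3,2,-3,0]]]'
python3 -m handwheel '[[[1,0,0,-1,0],[1,-1.2,0,-1,0],[1,-2.4,0,-1,0],[1,-3.6,0,-1,0],[1,-3.6,0,-1,0]]]'
python3 - <<'E'
from h import *
plan(0.6,0,.2)
for n in ("top","side"):
    p,d=arm.read_camera(n); cv2.imwrite(f"pics/{n}20.png",p[:,:,::-1]); np.savez(f"{n}20.npz",p=p,d=d)
E
```

```text
clock: 26.38
position: [0.5373, -0.4301, 0.0966]
eef_rot: [-0.0, -0.657, 0.754, 0.001]
contact_force: [-0.4, 0.5, 0.9]
width: 0.0811
clock: 27.0
position: [0.474, -0.2991, 0.2174]
eef_rot: [0.0, -0.657, 0.754, -0.001]
contact_force: [0.8, -0.2, -0.4]
width: 0.085
clock: 27.62
position: [0.4947, -0.1554, 0.2576]
eef_rot: [0.0, -0.658, 0.753, -0.001]
contact_force: [-0.8, -0.2, 0.5]
width: 0.0854
clk 27.62 pos [ 0.4947 -0.1554  0.2576] yaw -97.7 w 0.0854 q6 1.27 -> xyz [-4.2  -2.09  1.44] twist 0
```

View pics/top20.png

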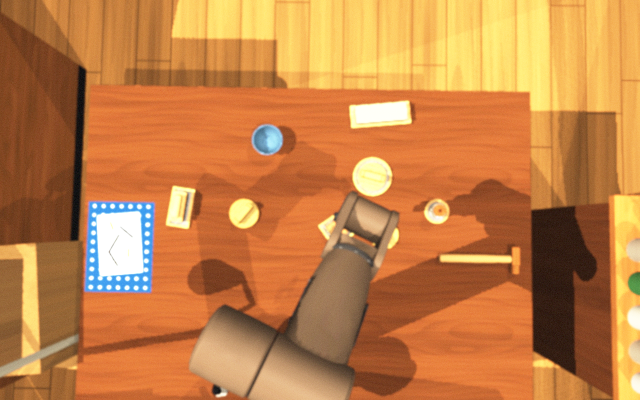

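View pics/side20.png

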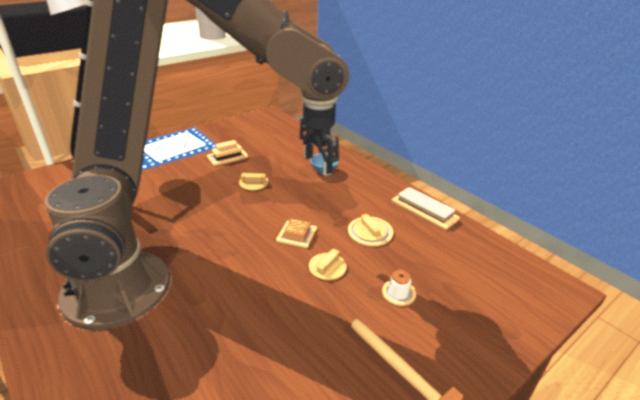

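```bash
python3 -m handwheel '[[[1,-1.2,0,0,0],[1,-2.4,0,0,0],[1,-3.6,0,0,0],[1,-4.8,0,0,0],[1,-6,0,0,0]]]'
python3 -m handwheel '[[[1,-1.2,0,0,0],[1,-2.4,0,0,0],[1,-3.6,0,0,0],[1,-3.6,0,0,0],[1,-3.6,0,0,0]]]'
python3 - <<'E'
from h import *
p,d=arm.read_camera("top"); cv2.imwrite("pics/top21.png",p[:,:,::-1])
z0=np.load("top20.npz")
for dd,L in ((d,[("block",(.472,-.099),.05,.022,.045,.033),("barbar",(.6495,-.2135),.05,.026,.05,.037),("jar",(.538,-.4305),.04,.05,.07,.059)]),(z0["d"],[("brush",(.5363,.4245),.06,.028,.07,.037),("ridge",(.5363,.4245),.06,.049,.07,.057)])):
  u,v,X=cloud("top",dd)
  for n,c,rad,a,b,e in L:
    m=(np.hypot(X[:,0]-c[0],X[:,1]-c[1])<rad)&(X[:,2]>a)&(X[:,2]<b);P=X[m]
    r=cv2.minAreaRect(P[:,:2].astype(np.float32))
    A=np.c_[P[:,:2]-c,np.ones(len(P))]; 
    print(n,m.sum(),"z",np.median(P[:,2]).round(4),"expect",e,"centre",np.round(r[0],4),np.round(r[1],3),round(r[2],1),"off mm",np.round(1e3*(np.array(r[0])-c),1))
for n,uv in (("bowl",(267,139)),("mallet",(484,258))): pass
h=[cv2.cvtColor(q,cv2.COLOR_RGB2HSV) for q in (np.load("top0.npz")["p"],p)]
print([np.argwhere((q[100:165,240:300,0]>95)&(q[100:165,240:300,0]<115)&(q[100:165,240:300,1]>100)).mean(0).round(1) for q in h])
print([np.argwhere((q[240:280,436:525,0]>17)&(q[240:280,436:525,2]>190)).mean(0).round(1) for q in h])
c=p[90:290,150:470,::-1]; cv2.imwrite("pics/c21.png",cv2.resize(c,(800,500),interpolation=cv2.INTER_CUBIC))
E
```

```text
clock: 28.35
position: [0.5282, 0.0801, 0.2567]
eef_rot: [0.0, -0.656, 0.755, -0.0]
contact_force: [0.9, 0.1, 0.7]
width: 0.085
clock: 28.98
position: [0.5477, 0.2213, 0.2563]
eef_rot: [-0.0, -0.656, 0.754, -0.0]
contact_force: [0.4, -0.3, 0.3]
width: 0.0851
block 331 z 0.0321 expect 0.033 centre [ 0.4727 -0.0991] [0.06 0.06] 35.7 off mm [ 0.7 -0.1]
barbar 162 z 0.0359 expect 0.037 centre [ 0.6492 -0.2143] [0.079 0.023] 75.0 off mm [-0.3 -0.8]
jar 145 z 0.0575 expect 0.059 centre [ 0.537  -0.4283] [0.041 0.041] 53.9 off mm [-1.   2.2]
brush 398 z 0.0416 expect 0.037 centre [0.5371 0.4277] [0.044 0.1  ] 82.5 off mm [0.8 3.2]
ridge 169 z 0.0566 expect 0.057 centre [0.5369 0.4268] [0.025 0.073] 83.2 off mm [0.6 2.3]
[array([38.7, 24.4]), array([39.1, 22.6])]
[array([18.7, 48.4]), array([17.5, 42.3])]
```

View pics/c21.png

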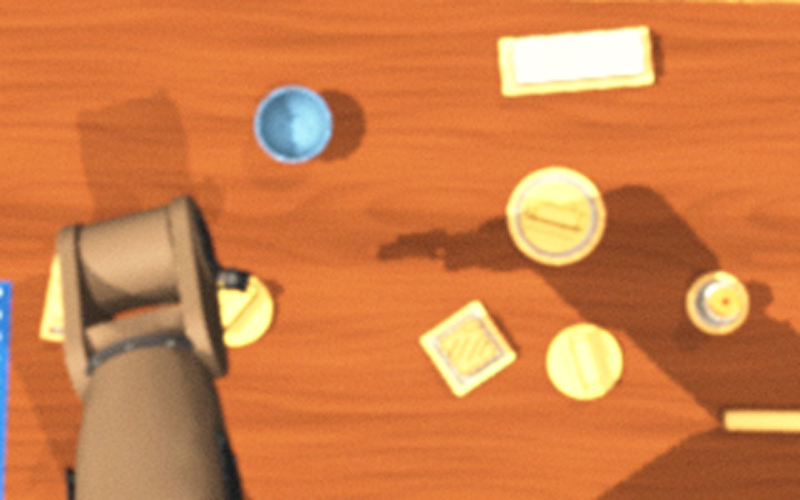

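The crop shows all tools inside their rims: block (468,348), pad (556,215) and jar (717,302). The bowl (293,124) and the mallet end (722,420) are where they were. The arm now hides the brush, but its position was measured one picture earlier. I'm handing in.

```bash
python3 -c "
from cell import arm
print(arm.job_done())"
```

```text
the job is handed in; nothing more can be done
None
```

All four tools are in their matching trays, and I handed the job in at about 29 s. The order was block, rubbing pad, brush, jar. The rubbing pad was the farthest of the three look-alikes.

**Last checks (top camera depth):** measured offsets from the tray centres were:

| Tool | Offset from tray centre |
|---|---|
| Block | about 1 mm |
| Rubbing pad | about 1 mm |
| Jar | about 2.5 mm |
| Brush | about 2.5–3.5 mm |

- **Height:** the tops of all four read within about 1.5 mm of the height expected when lying flat on the felt. The wider check on the brush mixed two heights, so I relied on its grip ridge for height.
- **Brush view:** the arm hid the brush in the final picture, so its figures come from the picture before.
- **Bowl and mallet:** they look unmoved in the final picture. My colour-mask averages disagreed, shifting by about 2 pixels (about 6 mm) for the bowl and about 6 pixels (about 20 mm) for the mallet. I put that down to the arm's moving shadow, because the outlines sit at the same pixels as before.

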